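# Tamp a metal sample into its sprung holder

## Task

Take the tamper from its stand and press the metal sample squarely down into the sprung holder until the plate under it bottoms out and all three catches have snapped over the sample, so that it stays down and level by itself. Press gently by feel, with no more than about 25 N on the sample and only with the tamper, then stand the tamper upright in its stand again. Leave the other things on the bench where they are.

Things in the scene. Friction and masses are not known exactly. Their poses are not given: they have to be found in the camera images.
- holder: Fixed sample holder: dark base plate 84x84x8 mm with a round aluminium collar, 67 mm wide and 26 mm high. Origin: centre of its underside, on the bench; z up. In the collar stands a slotted aluminium crown, 56 mm wide, with a 41 mm bore. The crown was screwed up or down for earlier samples: its rim is 60 to 73 mm above the origin, different each time and not told. It carries plate and catches.
- collar_top (a point): Centre of the collar's top edge, on the holder's axis, 26 mm above its underside. About the catches: three spring catches stand in the crown's slots, 120 degrees apart; their noses reach in to 16 mm from the axis, undersides 22 mm below the crown's rim, bevelled above so that the sample pushes them outward. Passing them takes 1 to 6 N extra, most between 9 and 17 mm of plate travel.
- base_top (a point): Holder's axis at the top of its base plate, 8 mm up. About the sprung plate in the crown: it can tip a little, slides stiffly, starts 0 to 9 mm below its top position (not told), and travels 35 mm from there to its stop, where the sample's top is 24 mm below the crown's rim, nearly 2 mm under the noses. Push: 1 N growing to 8 N, then on the stop about 20 N per mm; 15 to 20 N is surely on it.
- catch0 (a joint): One of the holder's three spring catches: 0 with its nose fully in (as at the start, and snapped over the sample), growing as it is pushed outward, about 0.12 rad while the sample's side rubs past it.
- catch1 (a joint): Another of the three spring catches, like catch0.
- catch2 (a joint): Another of the three spring catches, like catch0.
- sample_mid (a point): Centre of the sample: a grey round metal disc 38 mm wide, 16 mm high, 0.11 to 0.17 kg, lying loose on the sprung plate in the crown's mouth, its top standing out. The point is 8 mm below its top face; z is the disc's axis. Let go after pressing, the spring lifts it nearly 2 mm up against the noses if all three have snapped over it; if not, it rises farther or lies aslant.
- tamper_grip (a point): Centre of the tamper's dark wooden handle, 66 mm above the flat underside of its foot. Tamper: 89 mm tall, 0.2 kg; round flat steel foot 26 mm wide; stem 11 to 13 mm; handle a rounded square bar 24x24 mm, from 46 to 86 mm above the foot's underside. x and y are square to the handle's flats, z up along the tamper. It stands upright and loose in its stand.
- tamper_foot (a point): Centre of the flat underside of the tamper's foot, on the tamper's axis; z along the tamper, upward.
- stand_seat (a point): Centre of the recess of the tamper's stand, on its floor, 5 mm above the bench. The stand is a fixed low black round dish, 60 mm wide and 12 mm high, with a round recess 36 mm wide and 7 mm deep in which the tamper's foot stands.
- steel_block: Bystander: loose bright steel block 24x40x25 mm, between holder and stand. Origin at the centre of its underside.
- sample_tall: Bystander: loose grey metal cylinder 34 mm wide, 45 mm high. Origin at the centre of its underside.
- sample_short: Bystander: loose grey metal cylinder 36 mm wide, 28 mm high, standing on the bench (not in the holder). Origin at the centre of its underside.
- grease_tin: Bystander: loose flat round tin 54 mm wide, 20 mm high. Origin at the centre of its underside.
There are look-alikes about, which are no part of the job. Leave any blue look-alike of the part that bears sample_mid alone.

How it is judged:
On the way:
1. pressed down by the tamper, the sample is level under all three snapped-in catches (contact force between tamper and sample above 4 N and z of sample_mid in the frame of holder below 0.0445 m and horizontal distance between sample_mid and holder below 0.004 m and angle between sample_mid's own z axis and vertical below 0.08 rad and value of joint each of catch0, catch1, catch2 below 0.05 rad), for 0.2 s.
At the end, for the whole second after the job is handed in: The sample stays down under the three catches (each within 0.05 rad of fully in; centre less than 44.5 mm above the holder's underside, within 4 mm of its axis), level within 0.05 rad and at rest; the tamper stands upright (within 0.06 rad) with its foot on the floor of the stand's recess, at rest (z of sample_mid in the frame of holder below 0.0445 m and horizontal distance between sample_mid and holder below 0.004 m and angle between sample_mid's own z axis and vertical below 0.05 rad and linear speed of each of sample, tamper below 0.01 m/s and horizontal distance between tamper_foot and stand_seat below 0.008 m and z of tamper_foot in the frame of stand_seat below 0.003 m and angle between tamper_grip's own z axis and vertical below 0.06 rad and value of joint each of catch0, catch1, catch2 below 0.05 rad); the robot touches nothing.
It fails at once if the tamper pressed the sample with more than 30 N (contact force between tamper and sample above 30 N).
It fails at once if the fingers pressed the sample (contact force between the fingers and sample above 2 N).
It fails at once if a bystander was moved by more than 25 mm (distance of any of steel_block, sample_tall, sample_short, grease_tin from where it was at the start of the episode above 0.025 m).
It also fails if it takes over 51 s, if anything falls off the work surface, if the arm or the gripper's body presses on something with over 40 N, if the wrist force passes 120 N, or if a joint passes its speed limit or range.

## Robot

A 7-joint arm with a two-finger parallel gripper is mounted at the origin on a cart in front of the work surface, level with it; the furniture and walls round the work are solid. World frame = base frame: x ahead of the robot, y to its left, z up, the work surface at z = 0. Lengths are in m, angles in rad, forces in N, time in s.
With the tool pointing down it reaches from about 0.4 to 0.875 m from the base axis. Payload 19.3 kg.
Tool frame: the origin (TCP) lies midway between the tips of the shut fingers; the grasp point (between the pads) lies 19 mm behind it; z points along the fingers, y is the direction in which the jaws open and shut (so a half turn about z gives the same grasp; the last joint's range is limited). The gripper opens to 85 mm and grips with 20 to 120 N. Pads are 22 mm wide; open, the fingers measure 114 mm over their backs; the gripper's body (76 mm by 85 mm) begins 54 mm behind the grasp point. The pads swing forward as they close: fully open they stand 13 mm farther back than shut.
Start: joints at [-1.373, 0.521, -0.036, 1.599, 0.021, 1.021, -0.113], TCP at [0.165, 0.603, 0.231] pointing down, gripper open.
Joint ranges: [-2.91, 2.91], [-0.3, 2.13], [-1.5, 1.42], [0.17, 2.43], [-1.26, 4.41], [0.16, 1.93], [-2.52, 2.52]. Speed limits (rad/s): [1.89, 1.89, 2.39, 2.39, 3.01, 3.01, 3.01].

## Interface

Orientations are given as a unit quaternion [x, y, z, w].
In Python, from plant import ctrl gives the robot as it stands.
- The arm moves only by the tool play_rows, never from a script. Its argument "plan" is a list of rows, each an object of numbers: "tx", "ty", "tz": the shift along the world's x, y, z in mm; "turn": the turn about the world's z in degrees; "grip": the finger opening in mm, from 0 to 85.4. A call has 1 to 10 rows; each row is the pose to reach, as a shift and turn from the pose measured when the call began; what a row does not reach only later rows make up. A row lasts 1/10 s, in which the tool goes at most 50 mm and 8.59 degrees, less where a joint would pass 70% of its speed; a pose out of reach is approached as far as the arm can. A call with a gripper value outside its range is refused whole. The fingers move at their own pace and stop on an object; "force" is the grip in N (left out, the last holds). Time passes only in rows, so rows that repeat a pose let the fingers close. It gives the time, the measured TCP pose, the force and the opening at its end, in the units of the state.
- ctrl.observe(): the state, without advancing time (a new reading comes with each control period).
- ctrl.camera(name): name is "scene" or "top"; returns a dict with "frame" (400x640x3 uint8, blue, green, red), "K" (3x3 intrinsics, pixels), "dist_coeffs" ([k1, k2, p1, p2, k3] as OpenCV has them; the pictures are not rectified), "view" (4x4, takes a point from world to camera coordinates). Camera axes: x right, y up, looking along -z (the intrinsics and any distortion apply to the point x, -y, -z); pixel columns grow to the right and rows downward; lengths in m; the calibration is good to about 2 mm. A picture is of the moment at which its call begins. There is no depth.
- ctrl.hand_in(): hands the job in, once; it reports no verdict.
Trained networks look in the newest picture that a camera, given by its name, has taken for a name from the list of things; names that differ only in an ending like _2 or _b are one class to them, and where a whole thing is asked for, a point or a joint stands for the part that bears it (a point fixed in the world has none). Each returns a list of dicts, best first, with "conf" (0 to 1); they miss things now and then, are a little off and sometimes report something else, mostly with a low value. They report only what shows in the picture. A call takes as long as a camera call. They do not tell look-alikes from the thing itself.
- ctrl.search_frame(camera, thing): "box" ([left, top, width, height] in pixels, round what is visible of it).
- ctrl.masks_of(camera, thing): "mask" (400x640 bool, what is visible of it) and "box" ([left, top, width, height] in pixels, round what is visible of it).
The state is a dict: "t": time; "q": joint angles; "dq": joint speeds; "joint_efforts": joint torques, N m; "position": TCP position; "orientation": TCP orientation; "contact_force": force on the tool from outside, world axes, zero at the start; "moment": the same for the moment, N m; "opening": finger opening in m.
Only numpy, scipy, OpenCV 4.12 (cv2) and the standard library are available. Lean on these libraries where they do the work, as an engineer would, in place of code of your own. Each camera call takes 0.05 s, during which the arm holds its last target. There are 200 camera calls.

## Working session

There is one attempt and no reset: what is moved stays moved. The work goes in short steps, Python scripts to look and compute and a tool call to move; the robot and the scene stay as the last step left them, time stands still between calls to the robot, and variables do not carry over. Pictures are saved under pics/ and viewed, about 8 in all and at most 12, crops included, and the job is handed in when it is done.

Besides the shell and the picture viewer there is one more tool, called after "Request:" in YAML: its name, and indented under it one key for each argument. play_rows: Moves the arm, as the interface text tells. Its arguments: {"type":"object","properties":{"plan":{"type":"array","items":{"type":"object","properties":{"tx":{"type":"number"},"ty":{"type":"number"},"tz":{"type":"number"},"turn":{"type":"number"},"grip":{"type":"number"}}}},"force":{"type":"number"}},"required":["plan"]}

```bash
ls; mkdir -p pics
cat > h.py <<'E'
import numpy as np, cv2
from plant import ctrl
def ray(c,uv):
    p=cv2.undistortPoints(np.array([[uv]],float),np.array(c["K"],float),np.array(c["dist_coeffs"],float))[0,0]
    V=np.array(c["view"]);R=V[:3,:3];t=V[:3,3]
    return -R.T@t, R.T@np.array([p[0],-p[1],-1.0])
def at_z(c,uv,z):
    o,d=ray(c,uv); return o+d*(z-o[2])/d[2]
def proj(c,P):
    V=np.array(c["view"]);q=V[:3,:3]@np.array(P,float)+V[:3,3]
    return cv2.projectPoints(np.array([[q[0],-q[1],-q[2]]]),np.zeros(3),np.zeros(3),np.array(c["K"],float),np.array(c["dist_coeffs"],float))[0][0,0]
E
python3 - <<'E'
from h import *
s=ctrl.observe(); print({k:np.round(v,3) for k,v in s.items()})
for n in ["scene","top"]:
    c=ctrl.camera(n); cv2.imwrite(f"pics/{n}0.png",c["frame"])
    print(n,np.round(ray(c,(320,200)),3).tolist(),np.round(c["K"],0).tolist())
    for th in ["holder","sample_mid","tamper_grip","stand_seat","steel_block","sample_tall","sample_short","grease_tin"]:
        print(th,[(round(d["conf"],2),[int(x) for x in d["box"]]) for d in ctrl.search_frame(n,th)[:4]])
E
```

```text
pics
{'t': np.float64(0.0), 'q': array([-1.373,  0.522, -0.036,  1.6  ,  0.021,  1.021, -0.113]), 'dq': array([-0.   ,  0.   , -0.001,  0.   ,  0.001,  0.   , -0.001]), 'joint_efforts': array([-1.0000e-03, -9.2713e+01,  1.9800e+00, -3.6992e+01,  1.8000e-02,
        8.0000e-03,  0.0000e+00]), 'position': array([0.165, 0.602, 0.231]), 'orientation': array([ 0.134,  0.991, -0.001, -0.   ]), 'contact_force': array([0.633, 1.002, 0.053]), 'moment': array([-0.018, -0.045,  0.033]), 'opening': np.float64(0.085)}
scene [[-0.027, -0.552, 0.567], [0.572, 0.619, -0.538]] [[444.0, 0.0, 322.0], [0.0, 444.0, 198.0], [0.0, 0.0, 1.0]]
holder [(0.86, [252, 196, 48, 25])]
sample_mid [(0.78, [280, 226, 18, 15]), (0.6, [242, 222, 12, 15]), (0.59, [270, 174, 11, 17]), (0.52, [305, 208, 15, 16])]
tamper_grip [(0.75, [385, 229, 18, 49])]
stand_seat [(0.96, [376, 264, 33, 23])]
steel_block [(0.66, [334, 216, 20, 21])]
sample_tall [(0.55, [370, 177, 14, 26])]
sample_short [(0.47, [389, 193, 12, 20])]
grease_tin [(0.66, [225, 178, 22, 19])]
top [[0.365, 0.018, 0.943], [0.19, -0.008, -0.982]] [[416.0, 0.0, 314.0], [0.0, 416.0, 200.0], [0.0, 0.0, 1.0]]
holder [(0.66, [236, 207, 43, 42])]
sample_mid [(0.78, [293, 207, 8, 17]), (0.72, [266, 262, 19, 19]), (0.72, [298, 242, 15, 19]), (0.54, [247, 217, 18, 16])]
tamper_grip [(0.56, [397, 209, 24, 14])]
stand_seat [(0.63, [391, 208, 23, 26])]
steel_block [(0.71, [326, 199, 21, 15])]
sample_tall [(0.47, [311, 132, 11, 21])]
sample_short [(0.69, [336, 134, 16, 18])]
grease_tin [(0.91, [186, 220, 25, 28]), (0.65, [238, 206, 42, 44])]
```

Run:
```python
import cv2,numpy as np
a=cv2.imread("pics/scene0.png")[150:300,200:440]; b=cv2.imread("pics/top0.png")[110:290,170:440]
cv2.imwrite("pics/a.png",cv2.resize(a,(800,500),interpolation=2)); cv2.imwrite("pics/b.png",cv2.resize(b,(800,533),interpolation=2))
```

```text
(no output)
```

View pics/a.png

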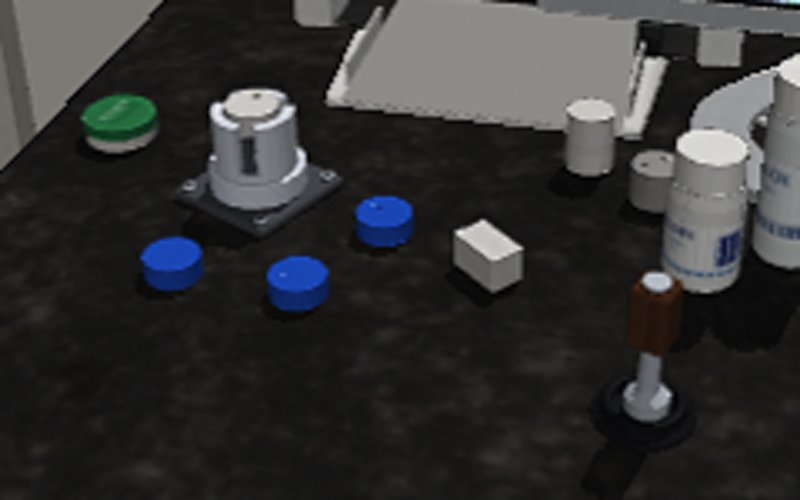

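View pics/b.png

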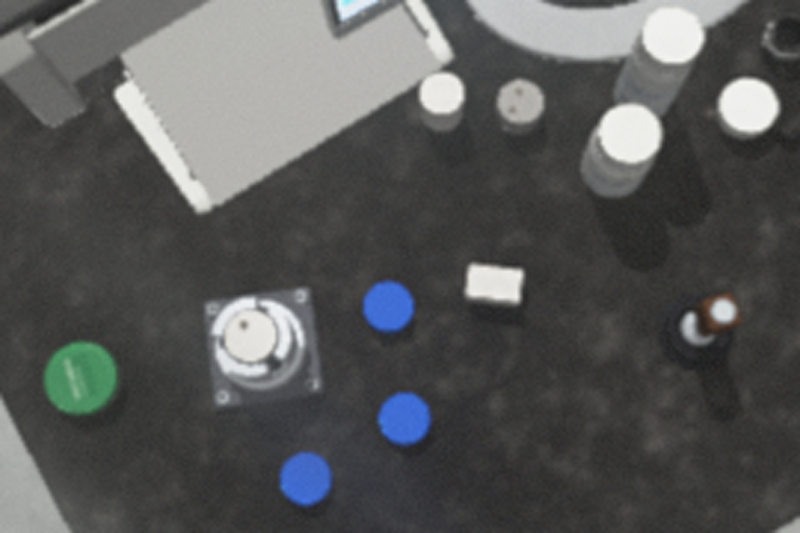

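```bash
cat > mos.py <<'E'
import cv2,numpy as np
def mos(tiles,name,s=8):
    # tiles: (img,x0,y0) 50x37 px each
    t=[cv2.resize(i[y:y+37,x:x+50],(50*s,37*s),interpolation=cv2.INTER_CUBIC) for i,x,y in tiles]
    cv2.imwrite(name,np.vstack([np.hstack(t[:2]),np.hstack(t[2:])]))
E
python3 - <<'E'
from mos import *
s=cv2.imread("pics/scene0.png");t=cv2.imread("pics/top0.png")
mos([(s,252,174),(t,232,206),(s,370,229),(t,385,201)],"pics/m0.png")
E
```

```text
(no output)
```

View pics/m0.png

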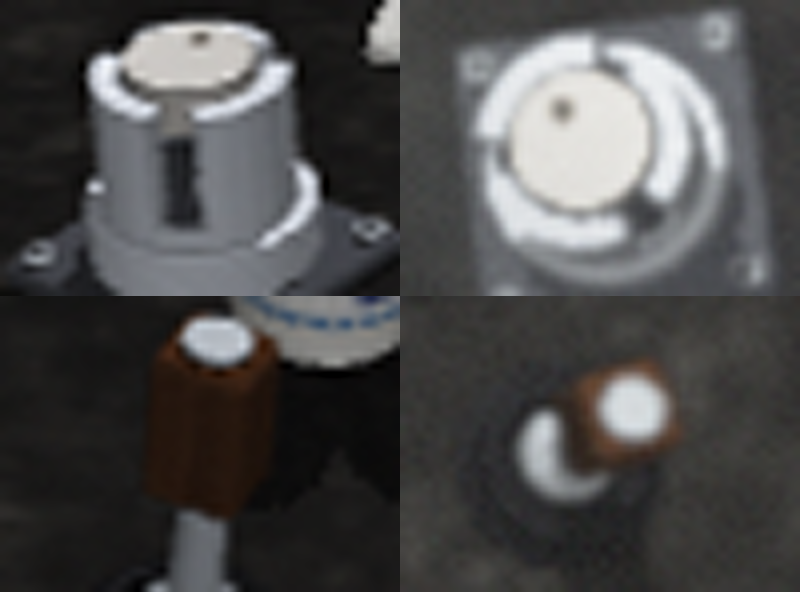

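```bash
cat >> h.py <<'E'
def tri(cs,uvs):
    A=np.zeros((3,3));b=np.zeros(3);L=[]
    for c,uv in zip(cs,uvs):
        o,d=ray(c,uv);d=d/np.linalg.norm(d);P=np.eye(3)-np.outer(d,d);A+=P;b+=P@o;L.append((P,o))
    x=np.linalg.solve(A,b); return x,[np.linalg.norm(P@(x-o))*1e3 for P,o in L]
E
python3 - <<'E'
from h import *
s=ctrl.camera("scene");t=ctrl.camera("top")
px=lambda x0,y0,X,Y:(x0+X/8-.44,y0+Y/8-.44)
S=lambda X,Y:px(252,174,X,Y); T=lambda X,Y:px(232,206,X-400,Y)
TS=lambda X,Y:px(370,229,X,Y-296); TT=lambda X,Y:px(385,201,X-400,Y-296)
for n,a,b in [("sample top",S(190,56),T(579,139)),("hole",S(200,39),T(562,110)),("tamper top",TS(218,341),TT(633,408))]:
    x,r=tri([s,t],[a,b]);print(n,np.round(x,4),np.round(r,2))
print("tampertop top@.089",at_z(t,TT(633,408),.089),at_z(s,TS(218,341),.094))
e=[at_z(t,TT(*p),.091) for p in [(578,385),(655,358),(683,435),(605,467)]];print(np.round(e,4),np.mean(e,0))
for i in range(4):
    d=e[(i+1)%4]-e[i];print(np.degrees(np.arctan2(d[1],d[0])),np.linalg.norm(d))
e=[at_z(t,T(*p),.008) for p in [(458,50),(738,8),(775,283)]];print(np.round(e,4),(e[0]+e[2])/2)
for n,c,th in [("scene",s,"stand_seat"),("top",t,"stand_seat"),("scene",s,"holder"),("top",t,"holder")]:
    m=ctrl.masks_of(n,th)
    for d in m[:1]:
        ys,xs=np.nonzero(d["mask"]);print(n,th,d["conf"],xs.mean(),ys.mean(),d["box"],at_z(c,(xs.mean(),ys.mean()),.01))
# dark stand centre from expectation
print(proj(s,[0.5,0,0]))
p=ctrl.observe();print(p["position"],p["orientation"],p["q"],p["contact_force"])
for n,c,l in [("scene",s,[("holder",.0),("steel_block",.0125),("sample_tall",.022)])]:
    for th,z in l:
        for d in ctrl.search_frame(n,th)[:2]:
            b=d["box"];print(th,at_z(c,(b[0]+b[2]/2,b[1]+b[3]/2),z))
E
```

```text
sample top [0.4866 0.1503 0.0699] [0.67 0.67]
hole [0.4942 0.1549 0.0704] [0.51 0.51]
tamper top [ 0.4971 -0.1829  0.0905] [0.16 0.16]
tampertop top@.089 [ 0.49716232 -0.1831738   0.089     ] [ 0.49331074 -0.1857606   0.094     ]
[[ 0.503  -0.1689  0.091 ]
 [ 0.5099 -0.1891  0.091 ]
 [ 0.4897 -0.1951  0.091 ]
 [ 0.4816 -0.1747  0.091 ]] [ 0.49603959 -0.18194828  0.091     ]
-71.28948694587146 0.0213679563398743
-163.36748224730786 0.02108607620330709
111.56190298992514 0.022020967998908993
15.1216954752695 0.02221121316795781
[[0.5206 0.195  0.008 ]
 [0.5318 0.1153 0.008 ]
 [0.4532 0.1043 0.008 ]] [0.48688114 0.149647   0.008     ]
scene stand_seat 0.72 391.9742388758782 274.8360655737705 [378.4, 262.8, 31.7, 25.4] [ 0.48146214 -0.19137973  0.01      ]
top stand_seat 0.53 402.0982142857143 223.45833333333334 [389.4, 208.6, 24.9, 27.6] [ 0.48941629 -0.17458238  0.01      ]
scene holder 0.93 277.3882149046794 208.8006932409012 [256.2, 197.9, 43.6, 24.6] [0.47180408 0.13062956 0.01      ]
top holder 0.76 260.6433289299868 229.25495376486128 [236.8, 207.5, 42.5, 44.3] [0.47978732 0.14438893 0.01      ]
[326.53998118 231.23345199]
[0.16539592 0.60271481 0.23129906] [ 1.33521852e-01  9.91045869e-01 -1.00052326e-05  5.06291601e-06] [-1.37322662  0.52139767 -0.03628448  1.59948146  0.02120481  1.0211177
 -0.11281972] [-0.8053699   0.17306271  0.96574929]
holder [0.48052429 0.14788477 0.        ]
steel_block [ 0.52454469 -0.0313468   0.0125    ]
sample_tall [0.67619517 0.00886702 0.022     ]
```

Request:
play_rows:
  plan:
    - {"tx":30,"ty":-35,"tz":0,"turn":5,"grip":60}
    - {"tx":60,"ty":-70,"tz":0,"turn":10,"grip":60}
    - {"tx":90,"ty":-105,"tz":0,"turn":15,"grip":60}
    - {"tx":120,"ty":-142,"tz":0,"turn":20,"grip":60}
    - {"tx":150,"ty":-180,"tz":0,"turn":25,"grip":60}
    - {"tx":180,"ty":-220,"tz":0,"turn":30,"grip":60}
    - {"tx":210,"ty":-260,"tz":0,"turn":33,"grip":60}
    - {"tx":240,"ty":-300,"tz":0,"turn":33,"grip":60}
    - {"tx":260,"ty":-345,"tz":0,"turn":33,"grip":60}
    - {"tx":275,"ty":-390,"tz":0,"turn":33,"grip":60}

```text
t: 2.35
position: [0.4414, 0.2107, 0.2314]
orientation: [-0.153, 0.988, 0.0, 0.0]
contact_force: [0.5, 0.3, 0.1]
opening: 0.0596
```

Run:
```python
from h import *
s=ctrl.camera("scene");t=ctrl.camera("top")
f=lambda X,Y:(200+X*.3,150+Y*.3); g=lambda X,Y:(170+X*.3375,110+Y*.3375)
print(tri([s,t],[f(712,150),g(628,132)]), tri([s,t],[f(795,72),g(671,35)]))
o=ctrl.observe();print(o["position"],o["contact_force"],o["opening"])
```

```text
(array([ 0.62784199, -0.12334868,  0.08782777]), [np.float64(0.2885480105676045), np.float64(0.2885480105677449)]) (array([ 0.6810505 , -0.14583881,  0.13103121]), [np.float64(3.7437609881736695), np.float64(3.743760988173612)])
[0.44237194 0.20669924 0.23145565] [-1.19238802  1.22678978  0.03366522] 0.059885208740009334
```

Request:
play_rows:
  plan:
    - {"tx":12,"ty":-48}
    - {"tx":22,"ty":-97}
    - {"tx":30,"ty":-146}
    - {"tx":38,"ty":-195}
    - {"tx":44,"ty":-244}
    - {"tx":50,"ty":-293}
    - {"tx":53,"ty":-340}
    - {"tx":55,"ty":-390,"tz":-10}
    - {"tx":55,"ty":-390,"tz":-50}
    - {"tx":55,"ty":-390,"tz":-80}

```text
invalid input at $.plan[0]: expected keys tx, ty, tz, turn, grip
```

Run:
```python
from h import *
from mos import *
o=ctrl.observe();print(o["position"],o["orientation"],o["opening"])
s=ctrl.camera("scene");t=ctrl.camera("top")
P=o["position"]
print(proj(s,P),proj(t,P))
a=s["frame"][180:300,320:460];b=t["frame"][160:280,340:480]
cv2.imwrite("pics/c1.png",np.hstack([cv2.resize(a,(400,343),interpolation=2),cv2.resize(b,(400,343),interpolation=2)]))
```

```text
[0.44237194 0.20669924 0.23145565] [-1.49587169e-01  9.88748012e-01 -1.00133639e-03  2.11155147e-04] 0.059885208740009334
[235.41220608 111.40695664] [206.71374777 235.74817651]
```

View pics/c1.png

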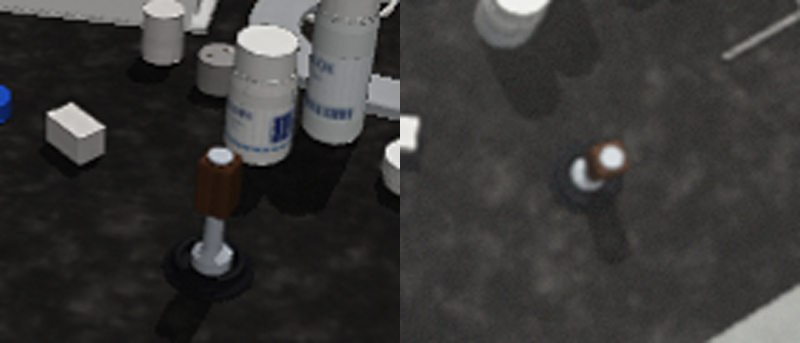

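The move was refused because every row needs all five keys. The picture shows only the tamper, still standing upright in its stand. Resending the move with all keys.

Request:
play_rows:
  plan:
    - {"tx":12,"ty":-48,"tz":0,"turn":0,"grip":60}
    - {"tx":22,"ty":-97,"tz":0,"turn":0,"grip":60}
    - {"tx":30,"ty":-146,"tz":0,"turn":0,"grip":60}
    - {"tx":38,"ty":-195,"tz":0,"turn":0,"grip":60}
    - {"tx":44,"ty":-244,"tz":0,"turn":0,"grip":60}
    - {"tx":50,"ty":-293,"tz":0,"turn":0,"grip":60}
    - {"tx":53,"ty":-340,"tz":0,"turn":0,"grip":60}
    - {"tx":55,"ty":-390,"tz":-10,"turn":0,"grip":60}
    - {"tx":55,"ty":-390,"tz":-50,"turn":0,"grip":60}
    - {"tx":55,"ty":-390,"tz":-80,"turn":0,"grip":60}

```text
t: 3.55
position: [0.4961, -0.178, 0.15]
orientation: [-0.152, 0.988, 0.0, 0.0]
contact_force: [0.3, 0.3, -0.3]
opening: 0.0605
```

Run:
```python
from h import *
o=ctrl.observe();print(o["position"],o["orientation"],o["opening"])
s=ctrl.camera("scene");t=ctrl.camera("top")
P=o["position"]
print(proj(s,P),proj(t,P))
a=s["frame"][180:300,320:460];b=t["frame"][160:280,340:480]
cv2.imwrite("pics/c2.png",np.hstack([cv2.resize(a,(400,343),interpolation=2),cv2.resize(b,(400,343),interpolation=2)]))
```

```text
[ 0.49606815 -0.17802212  0.14999319] [-1.52126229e-01  9.88360989e-01  1.32147240e-04  3.85729585e-04] 0.060518558788599096
[396.51671455 205.26085218] [418.22077109 210.22062973]
```

View pics/c2.png

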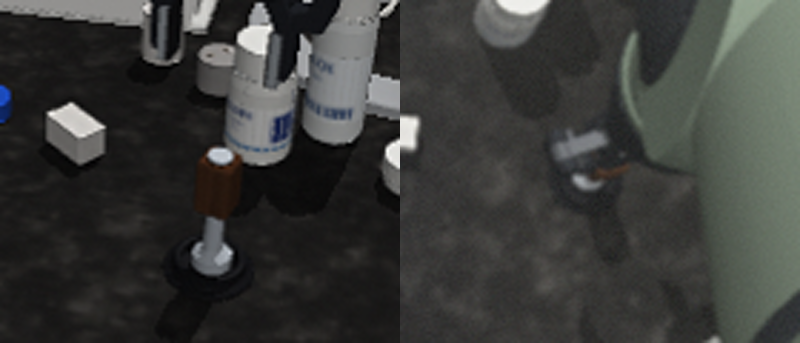

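Request:
play_rows:
  plan:
    - {"tx":0,"ty":-6,"tz":-5,"turn":0,"grip":60}
    - {"tx":0,"ty":-6,"tz":-35,"turn":0,"grip":60}
    - {"tx":0,"ty":-6,"tz":-65,"turn":0,"grip":60}
    - {"tx":0,"ty":-6,"tz":-90,"turn":0,"grip":60}
    - {"tx":0,"ty":-6,"tz":-99,"turn":0,"grip":60}
    - {"tx":0,"ty":-6,"tz":-99,"turn":0,"grip":45}
    - {"tx":0,"ty":-6,"tz":-99,"turn":0,"grip":35}
    - {"tx":0,"ty":-6,"tz":-99,"turn":0,"grip":30}
    - {"tx":0,"ty":-6,"tz":-99,"turn":0,"grip":26}
    - {"tx":0,"ty":-6,"tz":-99,"turn":0,"grip":22}
  force: 30

```text
t: 4.65
position: [0.4952, -0.1825, 0.0504]
orientation: [-0.153, 0.988, 0.001, -0.002]
contact_force: [-0.3, 1.7, 10.4]
opening: 0.0239
```

Request:
play_rows:
  plan:
    - {"tx":0,"ty":0,"tz":0,"turn":0,"grip":15}
    - {"tx":0,"ty":0,"tz":0,"turn":0,"grip":15}
    - {"tx":0,"ty":0,"tz":0,"turn":0,"grip":15}
    - {"tx":0,"ty":0,"tz":0,"turn":0,"grip":15}
  force: 80

```text
t: 5.05
position: [0.4952, -0.1824, 0.0506]
orientation: [-0.153, 0.988, 0.001, -0.001]
contact_force: [-0.9, 0.3, 4.3]
opening: 0.0234
```

Request:
play_rows:
  plan:
    - {"tx":0,"ty":0,"tz":10,"turn":0,"grip":15}
    - {"tx":0,"ty":0,"tz":30,"turn":0,"grip":15}
    - {"tx":0,"ty":0,"tz":60,"turn":0,"grip":15}
    - {"tx":0,"ty":0,"tz":90,"turn":0,"grip":15}
    - {"tx":0,"ty":0,"tz":110,"turn":0,"grip":15}
    - {"tx":0,"ty":0,"tz":110,"turn":0,"grip":15}

```text
t: 5.65
position: [0.4964, -0.1829, 0.1635]
orientation: [-0.153, 0.988, 0.0, 0.001]
contact_force: [0.5, 0.3, -2.7]
opening: 0.0232
```

Run:
```python
from h import *
o=ctrl.observe();print(o["position"],o["orientation"],o["opening"],o["contact_force"])
s=ctrl.camera("scene");t=ctrl.camera("top")
P=o["position"]-[0,0,.045]
print(proj(s,P),proj(t,P))
a=s["frame"][180:300,320:460];b=t["frame"][160:280,340:480]
cv2.imwrite("pics/c3.png",np.hstack([cv2.resize(a,(400,343),interpolation=2),cv2.resize(b,(400,343),interpolation=2)]))
```

```text
[ 0.49638108 -0.18285084  0.16353736] [-1.53109054e-01  9.88209126e-01  2.46480023e-04  5.29298454e-04] 0.02315888737112464 [ 0.50048584  0.30134577 -2.66489274]
[397.57495869 221.39984743] [416.89636999 212.64878324]
```

View pics/c3.png

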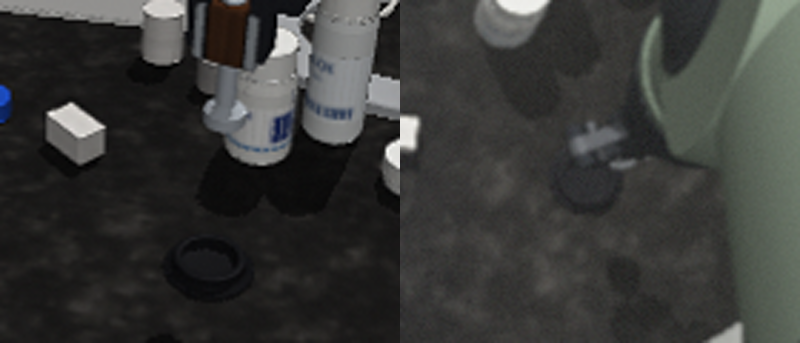

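Request:
play_rows:
  plan:
    - {"tx":-2,"ty":40,"tz":0,"turn":0,"grip":15}
    - {"tx":-4,"ty":88,"tz":0,"turn":0,"grip":15}
    - {"tx":-6,"ty":136,"tz":0,"turn":0,"grip":15}
    - {"tx":-8,"ty":184,"tz":0,"turn":0,"grip":15}
    - {"tx":-9,"ty":232,"tz":0,"turn":0,"grip":15}
    - {"tx":-10,"ty":280,"tz":0,"turn":0,"grip":15}
    - {"tx":-10,"ty":315,"tz":0,"turn":0,"grip":15}
    - {"tx":-10,"ty":333,"tz":-10,"turn":0,"grip":15}
    - {"tx":-10,"ty":333,"tz":-20,"turn":0,"grip":15}
    - {"tx":-10,"ty":333,"tz":-25,"turn":0,"grip":15}

```text
t: 6.75
position: [0.4842, 0.1501, 0.134]
orientation: [-0.154, 0.988, 0.001, -0.003]
contact_force: [1.1, -0.8, -2.9]
opening: 0.0231
```

Run:
```python
from h import *
o=ctrl.observe();print(o["position"],o["orientation"],o["opening"],o["contact_force"])
s=ctrl.camera("scene");t=ctrl.camera("top")
P=o["position"]-[0,0,.045]
print(proj(s,P),proj(t,P))
a=s["frame"][150:225,230:330];b=t["frame"][195:270,220:320]
cv2.imwrite("pics/d1s.png",s["frame"]);cv2.imwrite("pics/d1t.png",t["frame"])
cv2.imwrite("pics/d1.png",np.hstack([cv2.resize(x,(400,300),interpolation=2) for x in (a,b)]))
```

```text
[0.48420885 0.15012045 0.13404058] [-1.53526641e-01  9.88141080e-01  5.21460418e-04 -2.55053431e-03] 0.023143236711019883 [ 1.07655264 -0.84292503 -2.85486808]
[273.56565168 173.52788449] [252.79234512 222.54045141]
```

View pics/d1.png

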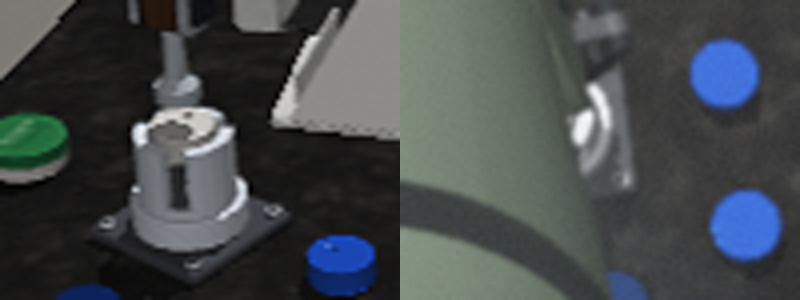

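Request:
play_rows:
  plan:
    - {"tx":2.5,"ty":0,"tz":-3,"turn":0,"grip":15}
    - {"tx":2.5,"ty":0,"tz":-6,"turn":0,"grip":15}
    - {"tx":2.5,"ty":0,"tz":-8,"turn":0,"grip":15}
    - {"tx":2.5,"ty":0,"tz":-10,"turn":0,"grip":15}
    - {"tx":2.5,"ty":0,"tz":-10,"turn":0,"grip":15}

```text
t: 7.35
position: [0.487, 0.1492, 0.1244]
orientation: [-0.153, 0.988, 0.0, -0.002]
contact_force: [-0.4, 0.3, -2.7]
opening: 0.0233
```

Run:
```python
from h import *
o=ctrl.observe();print(o["position"],o["orientation"],o["opening"],o["contact_force"])
s=ctrl.camera("scene");c0=cv2.imread("pics/scene0.png")
def draw(img,circs):
    k=12;x0,y0=250,164
    im=cv2.resize(img[y0:y0+40,x0:x0+33*2//1][:, :50],(50*8,40*8),interpolation=2)
    for (ctr,r,col) in circs:
        pts=[(proj(s,[ctr[0]+r*np.cos(a),ctr[1]+r*np.sin(a),ctr[2]])-[x0,y0]+.5)*8 for a in np.linspace(0,2*np.pi,40)]
        cv2.polylines(im,[np.int32(np.round(pts))],True,col,1)
    return im
P=o["position"]-[0,0,.045]
A=draw(s["frame"],[(P,.013,(0,0,255))]);
B=draw(c0,[((.4866,.1503,.070),.019,(0,0,255)),((.487,.150,.026),.0335,(0,255,0))])
cv2.imwrite("pics/d2.png",np.hstack([A,B]))
```

```text
[0.4869705  0.14917701 0.12443761] [-1.52564011e-01  9.88290337e-01  4.73749512e-04 -2.49141681e-03] 0.023331436956812727 [-0.3604597   0.29552302 -2.7247659 ]
```

View pics/d2.png

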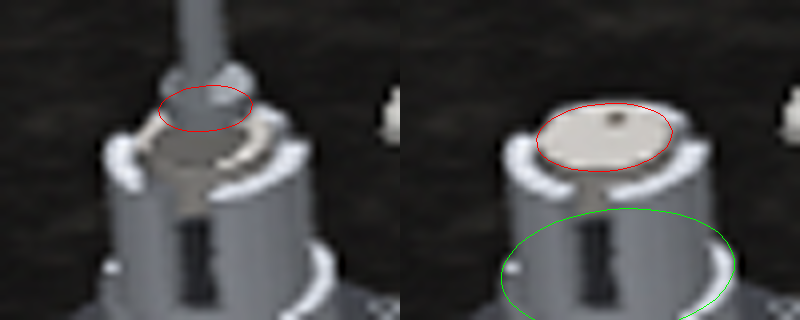

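Request:
play_rows:
  plan:
    - {"tx":0,"ty":1,"tz":-1.5,"turn":0,"grip":15}
    - {"tx":0,"ty":1,"tz":-3,"turn":0,"grip":15}
    - {"tx":0,"ty":1,"tz":-4.5,"turn":0,"grip":15}
    - {"tx":0,"ty":1,"tz":-6,"turn":0,"grip":15}
    - {"tx":0,"ty":1,"tz":-7.5,"turn":0,"grip":15}
    - {"tx":0,"ty":1,"tz":-9,"turn":0,"grip":15}
    - {"tx":0,"ty":1,"tz":-9,"turn":0,"grip":15}

```text
t: 8.1
position: [0.487, 0.1502, 0.1154]
orientation: [-0.153, 0.988, 0.0, -0.002]
contact_force: [-1.1, -0.7, -2.3]
opening: 0.0234
```

```bash
cat > v.py <<'E'
from h import *
import sys
o=ctrl.observe();print(o["position"],o["orientation"],o["contact_force"],o["moment"])
s=ctrl.camera("scene");x0,y0=250,164
im=cv2.resize(s["frame"][y0:y0+45,x0:x0+55],(660,540),interpolation=2)
cv2.imwrite(sys.argv[1],im)
E
python3 v.py pics/e1.png
```

```text
[0.48697312 0.15022005 0.11541091] [-1.52618392e-01  9.88281936e-01  4.67563857e-04 -2.49442213e-03] [-1.13733888 -0.67964518 -2.28296224] [ 0.02048359 -0.01597392  0.0227911 ]
```

View pics/e1.png

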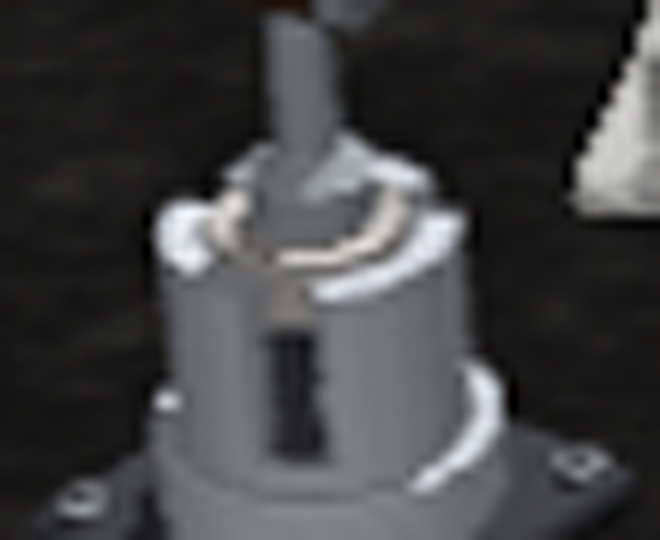

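Request:
play_rows:
  plan:
    - {"tx":0.3,"ty":-0.5,"tz":-0.7,"turn":0,"grip":15}
    - {"tx":0.3,"ty":-0.5,"tz":-1.4,"turn":0,"grip":15}
    - {"tx":0.3,"ty":-0.5,"tz":-2,"turn":0,"grip":15}
    - {"tx":0.3,"ty":-0.5,"tz":-2,"turn":0,"grip":15}

```text
t: 8.55
position: [0.4873, 0.1498, 0.1135]
orientation: [-0.153, 0.988, 0.001, -0.002]
contact_force: [-1.1, 0.5, 1.2]
opening: 0.0229
```

Request:
play_rows:
  plan:
    - {"tx":0,"ty":0,"tz":-0.7,"turn":0,"grip":15}
    - {"tx":0,"ty":0,"tz":-1.4,"turn":0,"grip":15}
    - {"tx":0,"ty":0,"tz":-2,"turn":0,"grip":15}
    - {"tx":0,"ty":0,"tz":-2,"turn":0,"grip":15}

```text
t: 8.95
position: [0.4873, 0.1499, 0.1114]
orientation: [-0.153, 0.988, 0.001, -0.002]
contact_force: [-1.3, 2.3, 0.4]
opening: 0.0231
```

```bash
python3 v.py pics/e2.png
```

```text
[0.48731597 0.14986376 0.11142462] [-1.52663763e-01  9.88275014e-01  5.46757013e-04 -2.44384062e-03] [-1.33630435  2.3487757   0.43354977] [ 0.35953123  0.2849623  -0.01207081]
```

View pics/e2.png

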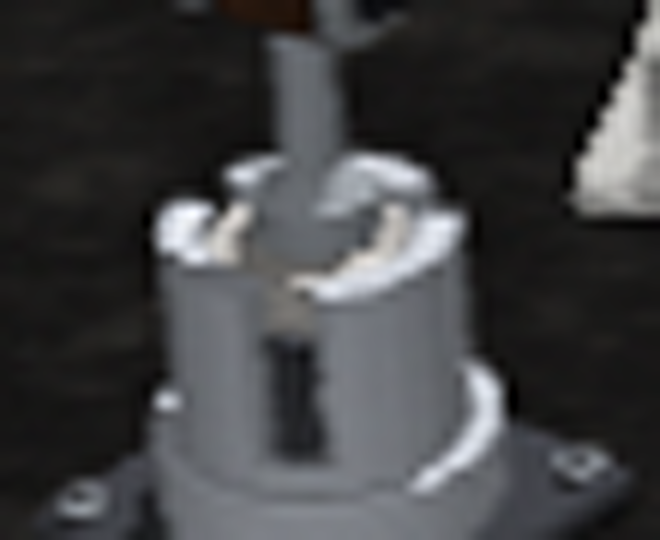

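Request:
play_rows:
  plan:
    - {"tx":0,"ty":0,"tz":-1,"turn":0,"grip":15}
    - {"tx":0,"ty":0,"tz":-2,"turn":0,"grip":15}
    - {"tx":0,"ty":0,"tz":-3,"turn":0,"grip":15}
    - {"tx":0,"ty":0,"tz":-4,"turn":0,"grip":15}
    - {"tx":0,"ty":0,"tz":-5,"turn":0,"grip":15}

```text
t: 9.5
position: [0.4873, 0.1499, 0.1064]
orientation: [-0.153, 0.988, 0.001, -0.002]
contact_force: [-1.3, 2.8, 2.5]
opening: 0.023
```

Request:
play_rows:
  plan:
    - {"tx":0,"ty":0,"tz":-1,"turn":0,"grip":15}
    - {"tx":0,"ty":0,"tz":-2,"turn":0,"grip":15}
    - {"tx":0,"ty":0,"tz":-3,"turn":0,"grip":15}
    - {"tx":0,"ty":0,"tz":-4,"turn":0,"grip":15}

```text
t: 9.9
position: [0.4873, 0.1498, 0.1023]
orientation: [-0.153, 0.988, 0.001, -0.002]
contact_force: [-0.6, 0.9, 4.1]
opening: 0.0232
```

Request:
play_rows:
  plan:
    - {"tx":0,"ty":0,"tz":-1,"turn":0,"grip":15}
    - {"tx":0,"ty":0,"tz":-2,"turn":0,"grip":15}
    - {"tx":0,"ty":0,"tz":-3,"turn":0,"grip":15}

```text
t: 10.2
position: [0.4873, 0.1499, 0.0992]
orientation: [-0.153, 0.988, 0.001, -0.002]
contact_force: [-2.0, 1.3, 4.6]
opening: 0.0226
```

Request:
play_rows:
  plan:
    - {"tx":0,"ty":0,"tz":-0.7,"turn":0,"grip":15}
    - {"tx":0,"ty":0,"tz":-1.4,"turn":0,"grip":15}
    - {"tx":0,"ty":0,"tz":-2,"turn":0,"grip":15}

```text
t: 10.5
position: [0.4874, 0.1499, 0.0972]
orientation: [-0.153, 0.988, 0.001, -0.002]
contact_force: [-1.4, 1.4, 4.9]
opening: 0.0233
```

Request:
play_rows:
  plan:
    - {"tx":0,"ty":0,"tz":-0.5,"turn":0,"grip":15}
    - {"tx":0,"ty":0,"tz":-1,"turn":0,"grip":15}
    - {"tx":0,"ty":0,"tz":-1.5,"turn":0,"grip":15}

```text
t: 10.8
position: [0.4873, 0.1499, 0.0957]
orientation: [-0.153, 0.988, 0.001, -0.002]
contact_force: [-2.9, 1.2, 5.5]
opening: 0.0232
```

Request:
play_rows:
  plan:
    - {"tx":0,"ty":0,"tz":-0.4,"turn":0,"grip":15}
    - {"tx":0,"ty":0,"tz":-0.8,"turn":0,"grip":15}

```text
t: 11.0
position: [0.4874, 0.1499, 0.0948]
orientation: [-0.153, 0.988, 0.001, -0.002]
contact_force: [-2.1, 0.8, 5.4]
opening: 0.0233
```

Request:
play_rows:
  plan:
    - {"tx":0,"ty":0,"tz":-0.4,"turn":0,"grip":15}
    - {"tx":0,"ty":0,"tz":-0.8,"turn":0,"grip":15}

```text
t: 11.2
position: [0.4874, 0.1499, 0.094]
orientation: [-0.153, 0.988, 0.001, -0.002]
contact_force: [-2.1, 2.0, 5.6]
opening: 0.0233
```

Request:
play_rows:
  plan:
    - {"tx":0,"ty":0,"tz":-0.4,"turn":0,"grip":15}
    - {"tx":0,"ty":0,"tz":-0.8,"turn":0,"grip":15}

```text
t: 11.4
position: [0.4874, 0.1499, 0.0933]
orientation: [-0.153, 0.988, 0.001, -0.002]
contact_force: [-1.1, 1.5, 5.4]
opening: 0.023
```

Request:
play_rows:
  plan:
    - {"tx":0,"ty":0,"tz":-0.4,"turn":0,"grip":15}
    - {"tx":0,"ty":0,"tz":-0.8,"turn":0,"grip":15}

```text
t: 11.6
position: [0.4874, 0.1499, 0.0925]
orientation: [-0.153, 0.988, 0.001, -0.002]
contact_force: [-2.2, 1.3, 5.4]
opening: 0.0229
```

Request:
play_rows:
  plan:
    - {"tx":0,"ty":0,"tz":-0.4,"turn":0,"grip":15}
    - {"tx":0,"ty":0,"tz":-0.8,"turn":0,"grip":15}

```text
t: 11.8
position: [0.4874, 0.1499, 0.0916]
orientation: [-0.153, 0.988, 0.001, -0.002]
contact_force: [-2.7, 1.0, 5.9]
opening: 0.0233
```

Request:
play_rows:
  plan:
    - {"tx":0,"ty":0,"tz":-0.4,"turn":0,"grip":15}
    - {"tx":0,"ty":0,"tz":-0.8,"turn":0,"grip":15}

```text
t: 12.0
position: [0.4874, 0.1499, 0.0909]
orientation: [-0.153, 0.988, 0.001, -0.002]
contact_force: [-2.4, 1.7, 5.7]
opening: 0.0233
```

Request:
play_rows:
  plan:
    - {"tx":0,"ty":0,"tz":-0.4,"turn":0,"grip":15}
    - {"tx":0,"ty":0,"tz":-0.8,"turn":0,"grip":15}

```text
t: 12.2
position: [0.4874, 0.1499, 0.09]
orientation: [-0.153, 0.988, 0.001, -0.002]
contact_force: [-1.6, 0.7, 5.0]
opening: 0.0226
```

Request:
play_rows:
  plan:
    - {"tx":0,"ty":0,"tz":-0.4,"turn":0,"grip":15}
    - {"tx":0,"ty":0,"tz":-0.8,"turn":0,"grip":15}

```text
t: 12.4
position: [0.4873, 0.1499, 0.0892]
orientation: [-0.153, 0.988, 0.001, -0.002]
contact_force: [-1.4, 2.3, 4.1]
opening: 0.0233
```

Request:
play_rows:
  plan:
    - {"tx":0,"ty":0,"tz":-0.3,"turn":0,"grip":15}
    - {"tx":0,"ty":0,"tz":-0.6,"turn":0,"grip":15}

```text
t: 12.6
position: [0.4874, 0.1499, 0.0886]
orientation: [-0.153, 0.988, 0.001, -0.002]
contact_force: [-1.5, 1.1, 6.7]
opening: 0.0228
```

Request:
play_rows:
  plan:
    - {"tx":0,"ty":0,"tz":-0.2,"turn":0,"grip":15}
    - {"tx":0,"ty":0,"tz":-0.4,"turn":0,"grip":15}

```text
t: 12.8
position: [0.4875, 0.1499, 0.0884]
orientation: [-0.153, 0.988, 0.001, -0.002]
contact_force: [-3.4, 0.6, 12.3]
opening: 0.0233
```

Request:
play_rows:
  plan:
    - {"tx":0,"ty":0,"tz":-0.2,"turn":0,"grip":15}
    - {"tx":0,"ty":0,"tz":-0.2,"turn":0,"grip":15}
    - {"tx":0,"ty":0,"tz":-0.2,"turn":0,"grip":15}
    - {"tx":0,"ty":0,"tz":-0.2,"turn":0,"grip":15}

```text
t: 13.2
position: [0.4875, 0.1499, 0.0884]
orientation: [-0.153, 0.988, 0.001, -0.002]
contact_force: [-3.3, 1.5, 10.4]
opening: 0.0226
```

Request:
play_rows:
  plan:
    - {"tx":0,"ty":0,"tz":-0.2,"turn":0,"grip":15}
    - {"tx":0,"ty":0,"tz":-0.4,"turn":0,"grip":15}
    - {"tx":0,"ty":0,"tz":-0.4,"turn":0,"grip":15}

```text
t: 13.5
position: [0.4876, 0.1499, 0.0884]
orientation: [-0.153, 0.988, 0.001, -0.002]
contact_force: [-3.8, 0.7, 13.2]
opening: 0.0234
```

Request:
play_rows:
  plan:
    - {"tx":-0.2,"ty":0,"tz":-0.4,"turn":0,"grip":15}
    - {"tx":-0.2,"ty":0,"tz":-0.6,"turn":0,"grip":15}
    - {"tx":-0.2,"ty":0,"tz":-0.6,"turn":0,"grip":15}
    - {"tx":-0.2,"ty":0,"tz":-0.6,"turn":0,"grip":15}

```text
t: 13.9
position: [0.4875, 0.1499, 0.0882]
orientation: [-0.153, 0.988, 0.001, -0.002]
contact_force: [-3.3, 1.1, 17.5]
opening: 0.0233
```

```bash
python3 v.py pics/e3.png
```

```text
[0.48754357 0.14992911 0.08823743] [-1.52562833e-01  9.88291823e-01  7.36597135e-04 -1.81991563e-03] [-3.34481774  1.09595239 17.54932504] [0.08118715 1.14838988 0.00708734]
```

View pics/e3.png

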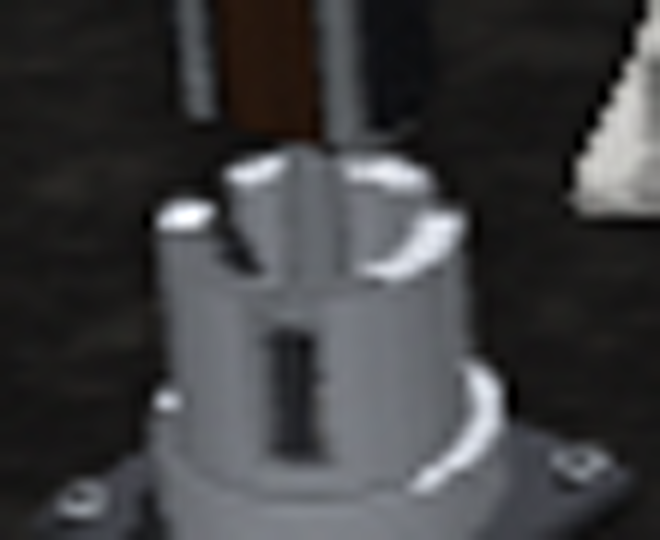

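Request:
play_rows:
  plan:
    - {"tx":0,"ty":0,"tz":0.5,"turn":0,"grip":15}
    - {"tx":0,"ty":0,"tz":1,"turn":0,"grip":15}
    - {"tx":0,"ty":0,"tz":1,"turn":0,"grip":15}

```text
t: 14.25
position: [0.4874, 0.1498, 0.0892]
orientation: [-0.153, 0.988, 0.001, -0.002]
contact_force: [-2.3, 0.8, 3.1]
opening: 0.0234
```

Request:
play_rows:
  plan:
    - {"tx":0,"ty":0,"tz":0.5,"turn":0,"grip":15}
    - {"tx":0,"ty":0,"tz":1,"turn":0,"grip":15}
    - {"tx":0,"ty":0,"tz":1,"turn":0,"grip":15}

```text
t: 14.55
position: [0.4874, 0.1498, 0.0901]
orientation: [-0.153, 0.988, 0.001, -0.002]
contact_force: [-1.1, 0.9, 1.3]
opening: 0.0232
```

Request:
play_rows:
  plan:
    - {"tx":0,"ty":0,"tz":0.5,"turn":0,"grip":15}
    - {"tx":0,"ty":0,"tz":1,"turn":0,"grip":15}
    - {"tx":0,"ty":0,"tz":1,"turn":0,"grip":15}

```text
t: 14.85
position: [0.4875, 0.1497, 0.0911]
orientation: [-0.152, 0.988, 0.001, -0.002]
contact_force: [-0.7, -0.8, -2.5]
opening: 0.0231
```

Request:
play_rows:
  plan:
    - {"tx":0,"ty":0,"tz":5,"turn":0,"grip":15}
    - {"tx":0,"ty":0,"tz":20,"turn":0,"grip":15}
    - {"tx":0,"ty":0,"tz":45,"turn":0,"grip":15}
    - {"tx":0,"ty":0,"tz":70,"turn":0,"grip":15}
    - {"tx":0,"ty":-30,"tz":72,"turn":0,"grip":15}
    - {"tx":0,"ty":-75,"tz":72,"turn":0,"grip":15}
    - {"tx":2,"ty":-120,"tz":72,"turn":0,"grip":15}
    - {"tx":4,"ty":-165,"tz":72,"turn":0,"grip":15}
    - {"tx":6,"ty":-200,"tz":72,"turn":0,"grip":15}
    - {"tx":6,"ty":-220,"tz":72,"turn":0,"grip":15}

```text
t: 15.85
position: [0.4933, -0.0735, 0.1636]
orientation: [-0.151, 0.989, 0.0, -0.002]
contact_force: [1.3, 0.7, -2.4]
opening: 0.0228
```

Run:
```python
from h import *
from mos import *
o=ctrl.observe();print(o["position"],o["orientation"],o["contact_force"])
s=ctrl.camera("scene");t=ctrl.camera("top")
cv2.imwrite("pics/f_s.png",s["frame"]);cv2.imwrite("pics/f_t.png",t["frame"])
S0=cv2.imread("pics/scene0.png")
z=.07
# stand ellipse overlay at candidate centre
im=s["frame"].copy()
mos([(s["frame"],252,174),(t["frame"],232,206),(s["frame"],370,255),(t["frame"],380,201)],"pics/g1.png")
g=cv2.imread("pics/g1.png")
def ov(c,ctr,r,x0,y0,ox,oy,col):
    p=[(proj(c,[ctr[0]+r*np.cos(a),ctr[1]+r*np.sin(a),ctr[2]])-[x0,y0]+.5)*8+[ox,oy] for a in np.linspace(0,2*np.pi,50)]
    cv2.polylines(g,[np.int32(np.round(p))],True,col,1)
for c,x0,y0,ox in ((s,370,255,0),(t,380,201,400)): ov(c,(.4955,-.1825,.012),.030,x0,y0,ox,296,(0,0,255))
for c,x0,y0,ox in ((s,252,174,0),(t,232,206,400)): ov(c,(.487,.150,.046),.019,x0,y0,ox,0,(0,0,255))
cv2.imwrite("pics/g2.png",g)
```

```text
[ 0.49331785 -0.07352454  0.16357038] [-1.50993751e-01  9.88533128e-01  1.68771115e-04 -1.76437805e-03] [ 1.34200084  0.67563558 -2.43230905]
```

View pics/g2.png

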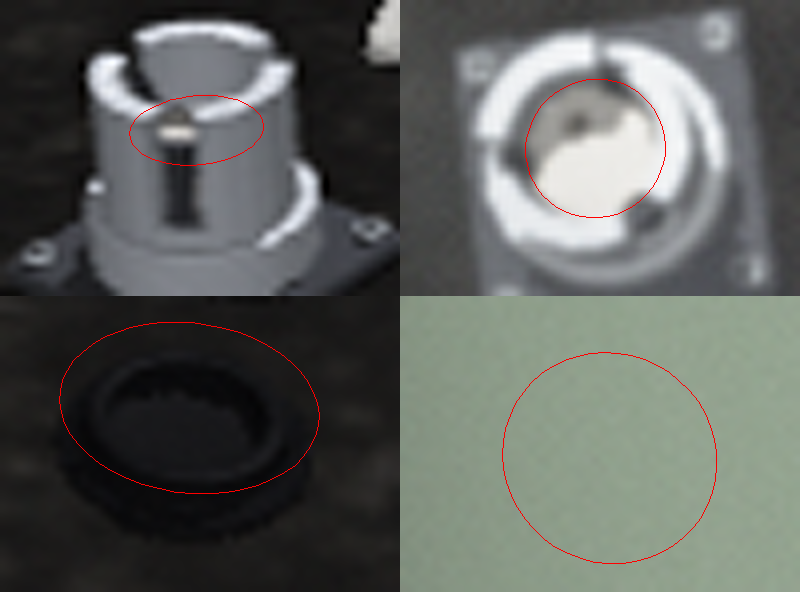

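Run:
```python
from h import *
s=ctrl.camera("scene");t=ctrl.camera("top")
m=lambda n:[(d["conf"],d["box"]) for d in ctrl.search_frame(n,"stand_seat")[:2]]
print(m("scene"))
for d in ctrl.masks_of("scene","stand_seat")[:1]:
    ys,xs=np.nonzero(d["mask"]);print(d["conf"],xs.mean(),ys.mean(),xs.min(),xs.max(),ys.min(),ys.max())
    # silhouette fit: project dish model (circles at z=0 and .012) and match box
    from scipy.optimize import minimize
    ref=d["mask"]
    cost=lambda p:None
    best=[]
    for dx in np.arange(-.012,.0121,.001):
        for dy in np.arange(-.012,.0121,.001):
            pts=[proj(s,[.4955+dx+.03*np.cos(a),-.1825+dy+.03*np.sin(a),z])*8 for z in(0,.012) for a in np.linspace(0,6.28,24)]
            k=np.zeros((400,640),np.uint8);cv2.fillConvexPoly(k,cv2.convexHull(np.int32(np.array(pts)/8*16+.5)),1,shift=4)
            best.append(((k.astype(bool)&ref).sum()/(k.astype(bool)|ref).sum(),.4955+dx,-.1825+dy))
    print(sorted(best)[-4:])
print("top",at_z(t,(405.8,223),.012), "scene", at_z(s,(370+186/8-.44,255+(418-296)/8-.44),.012))
# bystanders moved?
a=cv2.imread("pics/scene0.png");print(cv2.absdiff(a,s["frame"])[170:245,200:345].max(2).mean())
```

```text
[(0.93, [378.4, 263.1, 29.9, 22.0]), (0.66, [225.2, 180.8, 18.7, 15.7])]
0.79 392.377938517179 273.3598553345389 377 408 262 284
[(np.float64(0.7452830188679245), np.float64(0.4925), np.float64(-0.1825)), (np.float64(0.7462887989203779), np.float64(0.4945), np.float64(-0.1825)), (np.float64(0.7472972972972973), np.float64(0.4915), np.float64(-0.1835)), (np.float64(0.7493224932249323), np.float64(0.4935), np.float64(-0.1815))]
top [ 0.49009737 -0.18252077  0.012     ] scene [ 0.49150576 -0.18514767  0.012     ]
2.647816091954023
```

Request:
play_rows:
  plan:
    - {"tx":0,"ty":-40,"tz":0,"turn":0,"grip":15}
    - {"tx":0,"ty":-80,"tz":0,"turn":0,"grip":15}
    - {"tx":0,"ty":-105,"tz":0,"turn":0,"grip":15}
    - {"tx":0,"ty":-109.5,"tz":-20,"turn":0,"grip":15}
    - {"tx":0,"ty":-109.5,"tz":-50,"turn":0,"grip":15}
    - {"tx":0,"ty":-109.5,"tz":-80,"turn":0,"grip":15}
    - {"tx":0,"ty":-109.5,"tz":-95,"turn":0,"grip":15}
    - {"tx":0,"ty":-109.5,"tz":-98,"turn":0,"grip":15}
    - {"tx":0,"ty":-109.5,"tz":-98,"turn":0,"grip":15}

```text
t: 17.05
position: [0.4938, -0.1782, 0.0653]
orientation: [-0.154, 0.988, 0.001, -0.002]
contact_force: [0.1, -0.2, -2.5]
opening: 0.0227
```

Request:
play_rows:
  plan:
    - {"tx":-0.5,"ty":-5,"tz":0,"turn":0,"grip":15}
    - {"tx":-0.5,"ty":-5,"tz":0,"turn":0,"grip":15}
    - {"tx":-0.5,"ty":-5,"tz":-4,"turn":0,"grip":15}
    - {"tx":-0.5,"ty":-5,"tz":-8,"turn":0,"grip":15}
    - {"tx":-0.5,"ty":-5,"tz":-11,"turn":0,"grip":15}
    - {"tx":-0.5,"ty":-5,"tz":-12,"turn":0,"grip":15}
    - {"tx":-0.5,"ty":-5,"tz":-12,"turn":0,"grip":15}

```text
t: 17.75
position: [0.4932, -0.1831, 0.0531]
orientation: [-0.154, 0.988, 0.001, -0.002]
contact_force: [0.1, -1.2, -2.4]
opening: 0.0233
```

Request:
play_rows:
  plan:
    - {"tx":0,"ty":0,"tz":-0.5,"turn":0,"grip":15}
    - {"tx":0,"ty":0,"tz":-1,"turn":0,"grip":15}
    - {"tx":0,"ty":0,"tz":-1.5,"turn":0,"grip":15}

```text
t: 18.05
position: [0.4932, -0.1831, 0.0516]
orientation: [-0.154, 0.988, 0.001, -0.002]
contact_force: [-0.0, 0.2, -1.8]
opening: 0.0231
```

Request:
play_rows:
  plan:
    - {"tx":0,"ty":0,"tz":-0.4,"turn":0,"grip":15}
    - {"tx":0,"ty":0,"tz":-0.8,"turn":0,"grip":15}
    - {"tx":0,"ty":0,"tz":-0.8,"turn":0,"grip":15}

```text
t: 18.35
position: [0.4932, -0.1831, 0.0507]
orientation: [-0.154, 0.988, 0.001, -0.002]
contact_force: [0.0, -0.1, -2.7]
opening: 0.0231
```

Request:
play_rows:
  plan:
    - {"tx":0,"ty":0,"tz":-0.4,"turn":0,"grip":15}
    - {"tx":0,"ty":0,"tz":-0.8,"turn":0,"grip":15}
    - {"tx":0,"ty":0,"tz":-0.8,"turn":0,"grip":15}

```text
t: 18.65
position: [0.4933, -0.1832, 0.0506]
orientation: [-0.154, 0.988, 0.001, -0.002]
contact_force: [-2.3, 1.2, 12.8]
opening: 0.0232
```

Request:
play_rows:
  plan:
    - {"tx":0,"ty":0,"tz":0,"turn":0,"grip":22}
    - {"tx":0,"ty":0,"tz":0,"turn":0,"grip":24}
    - {"tx":0,"ty":0,"tz":0,"turn":0,"grip":27}
    - {"tx":0,"ty":0,"tz":0,"turn":0,"grip":32}
    - {"tx":0,"ty":0,"tz":0,"turn":0,"grip":40}
    - {"tx":0,"ty":0,"tz":0,"turn":0,"grip":50}
    - {"tx":0,"ty":0,"tz":0,"turn":0,"grip":60}
    - {"tx":0,"ty":0,"tz":0,"turn":0,"grip":60}
    - {"tx":0,"ty":0,"tz":5,"turn":0,"grip":60}
    - {"tx":0,"ty":0,"tz":20,"turn":0,"grip":60}
  force: 20

```text
t: 19.65
position: [0.4927, -0.183, 0.0702]
orientation: [-0.154, 0.988, 0.001, -0.003]
contact_force: [1.0, -0.3, -0.0]
opening: 0.0601
```

Request:
play_rows:
  plan:
    - {"tx":0,"ty":0,"tz":30,"turn":0,"grip":60}
    - {"tx":0,"ty":0,"tz":70,"turn":0,"grip":60}
    - {"tx":0,"ty":0,"tz":110,"turn":0,"grip":60}
    - {"tx":0,"ty":40,"tz":140,"turn":0,"grip":60}
    - {"tx":0,"ty":85,"tz":150,"turn":0,"grip":60}
    - {"tx":-10,"ty":130,"tz":150,"turn":0,"grip":60}
    - {"tx":-20,"ty":175,"tz":150,"turn":0,"grip":60}
    - {"tx":-20,"ty":175,"tz":150,"turn":0,"grip":60}
    - {"tx":-20,"ty":175,"tz":150,"turn":0,"grip":60}

```text
t: 20.55
position: [0.4726, -0.0072, 0.2206]
orientation: [-0.155, 0.988, 0.001, -0.003]
contact_force: [-0.4, -1.1, 0.4]
opening: 0.0599
```

Run:
```python
from h import *
o=ctrl.observe();print(o["t"],o["position"],o["contact_force"],o["opening"])
s=ctrl.camera("scene");t=ctrl.camera("top")
cv2.imwrite("pics/z_s.png",s["frame"]);cv2.imwrite("pics/z_t.png",t["frame"])
S0=cv2.imread("pics/scene0.png");T0=cv2.imread("pics/top0.png")
def cap(im,x0,y0,x1,y1):  # steel cap: bright blob
    g=im[y0:y1,x0:x1].astype(float).min(2); m=g>140
    ys,xs=np.nonzero(m);return (xs.mean()+x0,ys.mean()+y0,m.sum()) if m.any() else None
def brown(im,x0,y0,x1,y1):
    c=im[y0:y1,x0:x1].astype(int);m=(c[...,2]-c[...,0]>25)
    ys,xs=np.nonzero(m);return (xs.mean()+x0,ys.mean()+y0,m.sum(),xs.min()+x0,xs.max()+x0,ys.min()+y0,ys.max()+y0) if m.any() else None
for a,b in((S0,s["frame"]),):
    print("scene brown",brown(a,380,225,405,262),brown(b,380,225,405,262))
    print("cap",cap(a,390,229,402,238),cap(b,390,229,402,240))
print("top brown",brown(T0,400,200,430,235),brown(t["frame"],400,200,430,235))
# prediction of shift from the replaced spot: (-2,-0.7) mm
print(proj(s,[.4955,-.1825,.071])-proj(s,[.4935,-.1832,.071]),proj(t,[.4955,-.1825,.071])-proj(t,[.4935,-.1832,.071]))
# holder change since just after pressing
f=cv2.imread("pics/f_s.png");print("holder diff since press",cv2.absdiff(f,s["frame"])[174:215,252:302].mean(),"byst",cv2.absdiff(S0,s["frame"])[174:245,200:250].mean(),cv2.absdiff(S0,s["frame"])[210:245,325:360].mean())
ft=cv2.imread("pics/f_t.png");print("top",cv2.absdiff(ft,t["frame"])[206:246,232:282].mean())
for n in("steel_block","sample_tall","sample_short","grease_tin"):print(n,[(round(d["conf"],2),d["box"]) for d in ctrl.search_frame("scene",n)[:1]])
```

```text
20.55 [ 0.47259116 -0.00722828  0.22061876] [-0.3884991  -1.0549817   0.43441427] 0.05989052505154574
scene brown (np.float64(397.3125), np.float64(237.72916666666666), np.int64(48), np.int64(390), np.int64(404), np.int64(233), np.int64(255)) (np.float64(396.21153846153845), np.float64(237.76923076923077), np.int64(52), np.int64(389), np.int64(403), np.int64(233), np.int64(241))
cap (np.float64(396.6764705882353), np.float64(233.91176470588235), np.int64(34)) (np.float64(395.9117647058824), np.float64(234.08823529411765), np.int64(34))
top brown (np.float64(411.74), np.float64(215.1), np.int64(50), np.int64(407), np.int64(419), np.int64(209), np.int64(221)) None
[ 0.38897277 -0.66416537] [-0.38489836 -0.93372548]
holder diff since press 0.7998373983739837 byst 0.5969953051643192 0.5872108843537415
top 3.6393333333333335
steel_block [(0.75, [332.6, 216.5, 24.3, 22.2])]
sample_tall [(0.59, [370.4, 176.6, 14.4, 28.5])]
sample_short [(0.53, [386.2, 194.1, 18.7, 19.9])]
grease_tin [(0.52, [223.7, 179.6, 23.9, 16.9])]
```

```bash
python3 -c "
from plant import ctrl
print(ctrl.hand_in())"
```

```text
the job is handed in; nothing more can be done
None
```

I pressed the sample down to the stop with the tamper, put the tamper back in its stand and handed the job in. The hand-in gave no verdict.

**Pressing:** The foot met the sample at about z = 70 mm and bottomed out after about 26 mm of travel. I held about 20 N net there, inside the 25 N limit. The side moment rose during the press (about 1.1 N m), so the load may have been somewhat off-centre.

**Catches:** The push eased by about 1.5 N roughly 1 mm above the stop, as expected when the catches snap over. When I lifted off, the force fell to nothing within 2 to 3 mm. The pictures taken afterwards show the sample down, centred and apparently level, with a dark nose reaching in at all three slots. I could not measure the catch angles themselves.

**Tamper:** It met the stand floor at the same height it was picked up from. After release, the scene camera shows its cap within about 1 mm of the expected place, so it should be upright. The top camera could not confirm this because the handle wasn't detected in that picture.

**Other things:** In the scene camera, the block and tin areas were unchanged in the picture. The two spare samples were found in about the same places as before. Total time was about 21 s of the 51 s allowed.

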